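# Give out one cartridge from the gravity rack

### The arm

A 6-joint arm with a two-finger parallel gripper is mounted at the origin on the work surface. World frame = base frame: x ahead of the robot, y to its left, z up, the work surface at z = 0. Lengths are in m, angles in rad, forces in N, time in s.
With the tool pointing down it reaches from about 0.375 to 0.9 m from the base axis. Payload 3.1 kg.
Tool frame: the origin (TCP) lies at the very end of the fingers, on their centre line; the grasp point (between the pads) lies 19 mm behind it; z points along the fingers, y is the direction in which the jaws open and shut (so a half turn about z gives the same grasp; the last joint's range is limited). The gripper opens to 87 mm and grips with 3 to 60 N. Pads are 19 mm wide; open, the fingers measure 117 mm over their backs; the gripper's body (75 mm by 190 mm) begins 51 mm behind the grasp point.
Start: joints at [-1.498, 0.527, 1.433, -0, 1.181, -0.178], TCP at [0.155, -0.605, 0.223] pointing down, gripper open.
Joint ranges: [-3.08, 3.08], [-0.75, 2.2], [0.22, 2.44], [-1.43, 4.57], [0, 2.65], [-2.85, 2.85]. Speed limits (rad/s): [2.79, 2.79, 3.14, 3.14, 3.14, 3.14].

### API

Orientations are given as a unit quaternion [x, y, z, w].
In Python, from rig import robot gives the robot as it stands. The module is installed in compiled form; this text tells all that it offers.
- The arm moves only by the tool carry_out, never from a script. Its argument "series" is a list of rows, each a list of 7 numbers: the shift along the tool's x, y, z in mm, then the turn, a rotation vector about the tool's x, y, z in degrees, then the gripper command: -1 is shut, 1 is fully open, values between are in proportion. In form: [[tx, ty, tz, rx, ry, rz, claw], ...]. A call has 1 to 8 rows; each row is the pose to reach, as a shift and turn from the pose measured when the call began, along the tool's axes at that moment; what a row does not reach only later rows make up. A row lasts 1/8 s, in which the tool goes at most 62.5 mm and 10.7 degrees, less where a joint would pass 70% of its speed; a pose out of reach is approached as far as the arm can. A call with a gripper value outside its range is refused whole. The fingers move at their own pace and stop on an object; "force" is the grip in N (left out, the last holds). Time passes only in rows, so rows that repeat a pose let the fingers close. It gives the time, the measured TCP pose, the force and the opening at its end, in the units of the state.
- robot.get_obs(): the state, without advancing time (a new reading comes with each control period).
- robot.camera(name): name is "scene" or "top" or "wrist"; returns a dict with "pixels" (384x512x3 uint8, red, green, blue), "fx", "fy", "cx", "cy" (pixels), "k1" (the pictures are not rectified: a ray, as slopes to the right and down, at radius r is drawn at 1 + k1 r^2 times it, then the intrinsics apply), "position" and "attitude" of the camera in the world. Camera axes: x right, y down, z forward; pixel columns grow to the right and rows downward; lengths in m; the calibration is good to about 2 mm. A picture is of the moment at which its call begins. There is no depth.
- robot.hand_in(): hands the job in, once; it reports no verdict.
The state is a dict: "time": time; "q": joint angles; "joint_velocities": joint speeds; "joint_torque": joint torques, N m; "position": TCP position; "tool_rot": TCP orientation; "ft_force": force on the tool from outside, world axes, zero at the start; "moment": the same for the moment, N m; "grip_width": finger opening in m.
Only numpy, scipy, OpenCV 4.12 (cv2) and the standard library are available. Lean on these libraries where they do the work, as an engineer would, in place of code of your own. Each camera call takes 0.05 s, during which the arm holds its last target.

### The job

Let one sealant cartridge out of the gravity rack: with the fingertips press the plate of the seesaw stop right down, so that its front stop sinks and its rear end lifts the gate that holds back the others, and keep it down until the first cartridge lies still in the pick tray. Then let the plate come straight back up, so that the next cartridge rolls up to the stop, and move clear. Give out only the one; do not touch or lift any cartridge, and leave the tin, jar, cup and caulk frame where they are.

Things in the scene. Friction and masses are not known exactly. Their poses are not given: they have to be found in the camera images.
- rack: grey steel gravity rack fixed to the board, 236 mm wide (x), 265 mm long (y), 165 mm high over the cartridges; origin on the board under the first waiting place. A lane between low cheeks (outer faces at rack x -107 and +129 mm) slopes down 5.5 deg to rack -y, where a 22 mm lip closes it: the pick tray. x: across the lane, -x towards the robot; y: up the lane; z: up
- press_plate (a point): centre of the top of the press plate, 60 mm (rack x) by 40 mm, outside the -x cheek beside the pick tray. At rest 133 mm above the board, leaning 0.265 rad (-y edge higher); right down it is 46 mm lower, 10 mm further to rack -y, leaning 0.265 rad the other way. A spring resists with about 2 N at first, 4 to 7 N further down, and lifts it back when let go
- pivot (a point): point on the axis of the seesaw stop's shaft, which runs along rack x 91 mm above the board, at rack x = -148 mm (middle of the press plate's width); the plate's centre turns about it at 90 mm radius
- stop_lever (a joint): angle of the seesaw stop about rack +x, rad: 0 at rest (plate and front stop up, rear gate sunk), 0.53 at its end stop (plate right down, front stop sunk below the lane, rear gate raised 13 mm behind the first place). The first cartridge is freed between 0.35 and 0.45. It springs back to 0 by itself
- tray_place (a point): where the centre of a cartridge lies when it rests in the pick tray against the end lip (rack y = -83 mm, z = 122 mm); fixed to the rack.
- first_place (a point): where the centre of a cartridge lies when it waits against the raised front stop (rack y = -2 mm, z = 130 mm); fixed to the rack.
- cartridge1_center (a point): sealant cartridge lying across the lane: white plastic cylinder, 50 mm diameter, 200 mm long, grey label, small nozzle stub (18 mm) at the far end, 0.3 to 0.46 kg, rolls freely; the point is its centre, the x axis runs along it. This one is the first, waiting against the front stop.
- cartridge2_center (a point): sealant cartridge lying across the lane: white plastic cylinder, 50 mm diameter, 200 mm long, grey label, small nozzle stub (18 mm) at the far end, 0.3 to 0.46 kg, rolls freely; the point is its centre, the x axis runs along it. This one waits behind the first, 50 mm up the lane.
- cartridge3_center (a point): sealant cartridge lying across the lane: white plastic cylinder, 50 mm diameter, 200 mm long, grey label, small nozzle stub (18 mm) at the far end, 0.3 to 0.46 kg, rolls freely; the point is its centre, the x axis runs along it. This one waits third, 100 mm up the lane.
- tin_center (a point): closed round aluminium tin, 88 mm across, 76 mm high; its centre. Bystander.
- jar_center (a point): glass mason jar with clip-on lid, 88 mm across, 120 mm high; its centre. Bystander.
- cup_center (a point): white plastic stacking cup, 76 mm across the rim, 92 mm high; its centre. Bystander.
- caulk_frame_center (a point): empty lever-action caulk frame of black plastic, lying on its side, 56 mm wide, 54 mm high, 390 mm long with its rod; the point is the middle of its cradle, its x axis points to the nose. Bystander.
There are look-alikes about, which are no part of the job. Leave any blue or pink look-alike of the part that bears cartridge2_center alone.

How it is judged:
By the outcome, as a careful person would: the job done as asked, in the order asked, and still so for the second after the job is handed in, with the robot touching nothing.
It also fails if it takes over 32 s, if anything falls off the work surface, if the arm or the gripper's body presses on something with over 40 N, if the wrist force passes 120 N, or if a joint passes its speed limit or range.

## Working session

There is one attempt and no reset: what is moved stays moved. The work goes in short steps, Python scripts to look and compute and a tool call to move; the robot and the scene stay as the last step left them, time stands still between calls to the robot, and variables do not carry over. Pictures are saved under pics/ and viewed, and the job is handed in when it is done.

Besides the shell and the picture viewer there is one more tool, called after "Request:" as name([rows], argument=value, ...), one row to a line, values as JSON. carry_out: Moves the arm, as the interface text tells. Its arguments: {"type":"object","properties":{"series":{"type":"array"},"force":{"type":"number"}},"required":["series"]}

```bash
mkdir -p pics
python3 - <<'E'
from rig import robot
import cv2,json
o=robot.get_obs();print(o)
for n in("scene","top","wrist"):
    c=robot.camera(n);cv2.imwrite(f"pics/{n}0.png",c["pixels"][:,:,::-1]);c.pop("pixels");print(n,c)
E
```

```text
{'time': 0.0, 'q': array([-1.49849603e+00,  5.28477117e-01,  1.43389206e+00, -7.98715179e-06,
        1.18135573e+00, -1.78480489e-01]), 'joint_velocities': array([-0.00149201, -0.00012395,  0.00074908,  0.0009737 , -0.00116345,
        0.00063563]), 'joint_torque': array([-1.63658209e-03, -4.40044284e+01, -1.76590115e+01,  6.32185838e-02,
        5.81821008e-02, -1.62730912e-04]), 'position': array([ 0.15508575, -0.60471296,  0.22156814]), 'tool_rot': array([ 9.92148166e-01,  1.25063507e-01,  5.28863013e-05, -1.06481748e-03]), 'ft_force': array([-1.03595535,  0.81524733,  0.33861027]), 'moment': array([-0.02392196, -0.02671115, -0.00439124]), 'grip_width': 0.08738486193261502}
scene {'fx': 413.2157103872357, 'fy': 413.2157103872357, 'cx': 249.55101256220038, 'cy': 190.57281980351223, 'k1': -0.02899138753869028, 'position': array([ 1.66015705, -0.29222374,  1.014958  ]), 'attitude': array([ 0.72001674,  0.54102402, -0.26697326, -0.34292008])}
top {'fx': 477.0674587158986, 'fy': 477.0674587158986, 'cx': 250.77382409421963, 'cy': 187.9714178875631, 'k1': 0.031318584156444916, 'position': array([0.28732786, 0.0175113 , 1.66327905]), 'attitude': array([ 0.70868837, -0.70090226,  0.05748556, -0.05649987])}
wrist {'fx': 307.2000165014625, 'fy': 307.2000165014625, 'cx': 253.75856152127898, 'cy': 190.0176197050785, 'k1': -0.06183542346184893, 'position': array([ 0.21998703, -0.58825153,  0.38254567]), 'attitude': array([ 0.7841797 , -0.60852632, -0.07518762,  0.09541876])}
```

View pics/scene0.png

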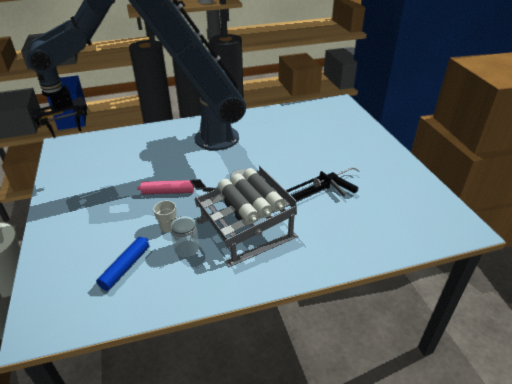

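View pics/top0.png

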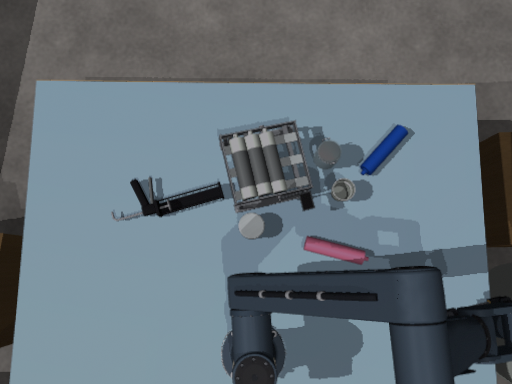

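View pics/wrist0.png

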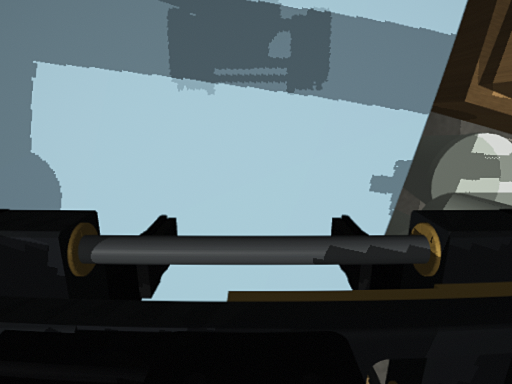

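The top view shows the rack at about (265,165), the black press plate at (307,201), the cup at (343,190), the jar at (327,153) and the tin at (251,226). I'll zoom in and measure.

```bash
cat > h.py <<'E'
import numpy as np,cv2
from rig import robot
from scipy.spatial.transform import Rotation as R
def ray(c,u,v):
    K=np.array([[c["fx"],0,c["cx"]],[0,c["fy"],c["cy"]],[0,0,1]])
    p=cv2.undistortPoints(np.array([[[u,v]]],float),K,np.array([c["k1"],0,0,0.]))[0,0]
    return R.from_quat(c["attitude"]).apply([p[0],p[1],1])
def onz(c,u,v,z):
    d=ray(c,u,v);return c["position"]+d*(z-c["position"][2])/d[2]
def proj(c,X):
    p=R.from_quat(c["attitude"]).inv().apply(np.array(X)-c["position"]);s=p[:2]/p[2];s=s*(1+c["k1"]*(s@s))
    return s*[c["fx"],c["fy"]]+[c["cx"],c["cy"]]
E
python3 - <<'E'
from h import *
im=cv2.imread("pics/top0.png");cv2.imwrite("pics/topz.png",cv2.resize(im[110:250,205:365],None,fx=5,fy=4.2857*5/4.2857*0.85,interpolation=cv2.INTER_CUBIC)[:600])
im=cv2.imread("pics/scene0.png");cv2.imwrite("pics/scz.png",cv2.resize(im[155:270,145:305],None,fx=5,fy=5,interpolation=cv2.INTER_CUBIC)[:600])
E
```

```text
(no output)
```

View pics/topz.png

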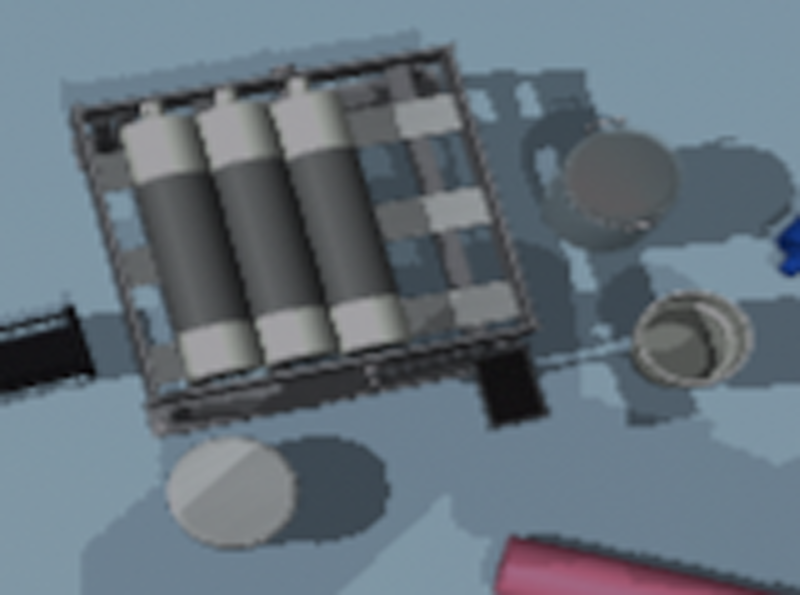

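View pics/scz.png

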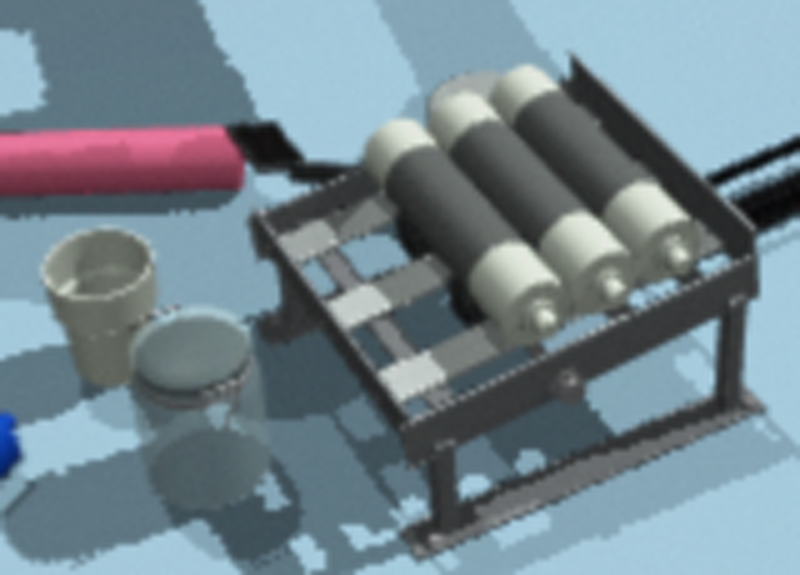

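Run:
```python
from h import *
im=cv2.imread("pics/top0.png").astype(int);c=robot.camera("top")
m=((im.max(2)<45)).astype(np.uint8); m[:, :295]=0;m[:,320:]=0;m[:185]=0;m[215:]=0
n,l,s,ce=cv2.connectedComponentsWithStats(m);i=1+np.argmax(s[1:,4]);print(s[i],ce[i])
for r in im[188:214,296:320].max(2):print(*["%3d"%x for x in r])
cnt=cv2.findContours((l==i).astype(np.uint8),0,2)[0][0];r=cv2.minAreaRect(cnt);print(r)
P=onz(c,*ce[i],0.133);print("plate",P)
for b in cv2.boxPoints(r):print(onz(c,*b,0.133))
g=lambda a,b:(205+a/5,110+b/4.25)
for nm,a,b,z in[("c1 near",372,325,.155),("c1 far",303,125,.155),("c3n",222,352,.165),("c3f",158,150,.165),("tray far corner",450,48,.12),("tray near corner",535,328,.12),("cup",690,338,.092),("jar",622,190,.12),("tin",232,492,.076)]:
    print(nm,onz(c,*g(a,b),z))
```

```text
[295 190  19  20 190] [305.62105263 199.56842105]
 83  63  65  78  92  91  81  79  75  77  73  76  65  45  41  61  78  82  82  83  82  83  82  82
 92  87  86  80  79  71  68  65  53  39  33  36  41  59  69  79  83  82  82  83  82  83  83  82
 74  72  75  64  43  29  30  40  65  75  55  46  62  69  67  77  82  83  83  83  83  82  83  83
 33  25  31  47  49  47  32  42  66  77  58  51  57  52  52  76  83  83  82  84  83  83  82  82
 59  50  46  60  59  50  39  44  47  46  43  40  29  33  49  75  82  82  82  82  83  83  83  83
 69  55  43  51  53  40  39  40  33  27  24  20  17  21  47  76  83  82  81 109 119 119 119 119
 46  38  36  39  39  29  27  22  17  18  18  16  18  18  41  71 110 119 119 137 143 143 126 116
 42  43  48  42  26  17  19  17  18  17  18  18  16  16  29  62 104 117 116 116 116 117  95  82
 52  52  52  61  38  17  17  17  19  18  15  17  16  18  29  49  75  83  83  82  82 110 119 120
 70  79  65  65  44  21  20  17  18  17  16  20  19  16  22  47  67  80 110 120 119 137 143 144
 74  78  75  65  45  24  18  19  17  17  16  17  16  18  19  41  65 107 136 143 143 143 14
[... 1445 characters left out ...]

((305.3304443359375, 198.91200256347656), (20.76736068725586, 13.495509147644043), 58.392494201660156)
plate [ 0.5004188  -0.16118558  0.133     ]
[ 0.51951863 -0.12412283  0.133     ]
[ 0.54319475 -0.16155999  0.133     ]
[ 0.48565401 -0.19625444  0.133     ]
[ 0.46225575 -0.15896766  0.133     ]
c1 near [ 0.53877299 -0.07494145  0.155     ]
c1 far [ 0.69360413 -0.02978976  0.155     ]
c3n [0.51557691 0.02094365 0.165     ]
c3f [0.67028749 0.06401345 0.165     ]
tray far corner [ 0.76663161 -0.12903063  0.12      ]
tray near corner [ 0.54346127 -0.18391284  0.12      ]
cup [ 0.54131783 -0.29069785  0.092     ]
jar [ 0.65314831 -0.24253831  0.12      ]
tin [0.41835228 0.01323668 0.076     ]
```

Request:
carry_out([
  [42,-42,0,0,0,0,-1],
  [84,-84,0,0,0,0,-1],
  [126,-126,0,0,0,0,-1],
  [168,-168,0,0,0,0,-1],
  [210,-210,0,0,0,0,-1],
  [255,-255,0,0,0,0,-1],
  [300,-300,0,0,0,0,-1],
  [340,-340,0,0,0,0,-1],
], force=20)

```text
time: 1.2
position: [0.4009, -0.1895, 0.2226]
tool_rot: [0.992, 0.125, 0.0, -0.0]
ft_force: [-0.2, -0.2, -0.0]
grip_width: 0.0152
```

Run:
```python
from h import *
o=robot.get_obs();print(o["time"],o["position"],o["tool_rot"],o["ft_force"],o["joint_velocities"].round(2))
import pickle
c=robot.camera("wrist");pickle.dump(c,open("w1.pkl","wb"));cv2.imwrite("pics/w1.png",c["pixels"][:,:,::-1]);print(c["position"])
```

```text
1.2 [ 0.40088871 -0.1894563   0.22262133] [ 9.92153668e-01  1.25023179e-01  2.71750223e-04 -4.78541934e-04] [-0.21997451 -0.21757915 -0.00445036] [ 1.07  0.02 -0.04  0.    0.    1.06]
[ 0.46569776 -0.17278765  0.38352396]
```

View pics/w1.png

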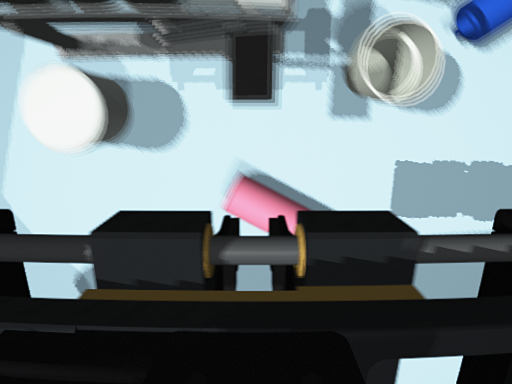

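The plate shows at about (253,67) in the wrist view, but motion blurred the picture. I'll take another now that the arm has come to rest.

Run:
```python
from h import *
import pickle
for i in range(4): c=robot.camera("wrist")
o=robot.get_obs();print(o["time"],o["position"],o["tool_rot"],o["joint_velocities"].round(2),o["grip_width"])
pickle.dump(c,open("w2.pkl","wb"));im=c["pixels"][:,:,::-1];cv2.imwrite("pics/w2.png",im);cv2.imwrite("pics/w2z.png",cv2.resize(im[0:150,150:350],None,fx=4,fy=4))
```

```text
1.45 [ 0.40018239 -0.19140003  0.22251149] [ 9.92069003e-01  1.25694022e-01 -1.78744230e-06 -3.24944651e-04] [-0.04  0.   -0.01  0.   -0.    0.  ] 0.0017270573624389865
```

View pics/w2z.png

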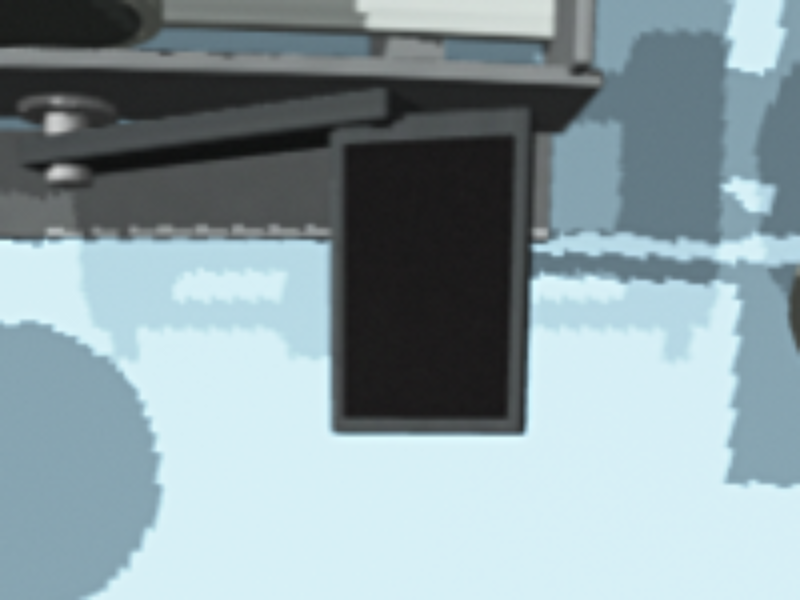

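The plate is sharp now, with corners at about (234.5,33), (282.5,27), (281.5,108) and (233,108) and the pivot bolt at about (167,35). The tool is already square to the rack.

Run:
```python
from h import *
import pickle
c=pickle.load(open("w2.pkl","rb"));o=robot.get_obs()
P={}
for n,a,b,z in[("TL",338,130,.128),("TR",530,108,.138),("BR",526,432,.138),("BL",333,432,.128),("cheekcorner",600,80,.14),("pivotend",68,175,.091)]:
    P[n]=onz(c,150+a/4,b/4,z);print(n,P[n])
C=sum(P[k] for k in("TL","TR","BR","BL"))/4;print("C",C)
print("len",[np.linalg.norm((P[a]-P[b])[:2]) for a,b in(("TL","BL"),("TR","BR"),("TL","TR"),("BL","BR"))])
x=P["TR"]-P["BR"]+P["TL"]-P["BL"];print("yaw",np.degrees(np.arctan2(x[1],x[0])))
Rt=R.from_quat(o["tool_rot"]);print("toolyaw",np.degrees(np.arctan2(*Rt.as_matrix()[[1,0],0])))
print("C in tool mm",Rt.inv().apply(C-o["position"])*1000, "pivot", Rt.inv().apply(P["pivotend"]-o["position"])*1000)
print("time",o["time"])
```

```text
TL [ 0.52120974 -0.14327133  0.128     ]
TR [ 0.53170389 -0.17785317  0.138     ]
BR [ 0.47501115 -0.19286332  0.138     ]
BL [ 0.465597  -0.1559801  0.128    ]
cheekcorner [ 0.5391403  -0.18890189  0.14      ]
pivotend [ 0.50557902 -0.08262742  0.091     ]
C [ 0.49838045 -0.16749198  0.133     ]
len [np.float64(0.057046375461840666), np.float64(0.05864615449803193), np.float64(0.0361390502159498), np.float64(0.038065706499037386)]
yaw 13.864480684259908
toolyaw 14.44167216479615
C in tool mm [101.05073332   1.39518379  89.51850383] pivot [129.18330053 -78.96542928 131.57255842]
time 1.45
```

The measured size is 58 x 37 mm and the pivot sits 80 mm up-lane of the plate centre, both as given. I'll hover over the plate, about 8 mm off-centre away from the rack.

Request:
carry_out([
  [35,1,10,0,0,-0.6,-1],
  [70,1,30,0,0,-0.6,-1],
  [93,2,55,0,0,-0.6,-1],
  [93,2,70,0,0,-0.6,-1],
  [93,2,70,0,0,-0.6,-1],
])

```text
time: 2.08
position: [0.4887, -0.1708, 0.1512]
tool_rot: [0.992, 0.13, -0.002, -0.002]
ft_force: [-0.8, -0.1, 0.6]
grip_width: 0.0005
```

Run:
```python
from h import *
o=robot.get_obs();print(o["time"],o["position"],o["tool_rot"],o["ft_force"],o["joint_velocities"].round(2),o["grip_width"])
Rt=R.from_quat(o["tool_rot"]);print("C in tool mm",Rt.inv().apply(np.array([.49838,-.16749,.133])-o["position"])*1000)
ims=[robot.camera(n)["pixels"][:,:,::-1] for n in("scene","wrist")]
cv2.imwrite("pics/s3.png",np.hstack([cv2.resize(ims[0][140:270,130:310],None,fx=2.2,fy=2.2*1),cv2.resize(ims[1],(381,286))]))
```

```text
2.075 [ 0.48874631 -0.17077758  0.1512439 ] [ 0.99152906  0.12986436 -0.00175964 -0.00150729] [-0.79421517 -0.14387477  0.59801061] [ 0.   -0.03 -0.01  0.    0.01  0.  ] 0.0005102436512455801
C in tool mm [10.21187806 -0.6329079  18.21464321]
```

View pics/s3.png

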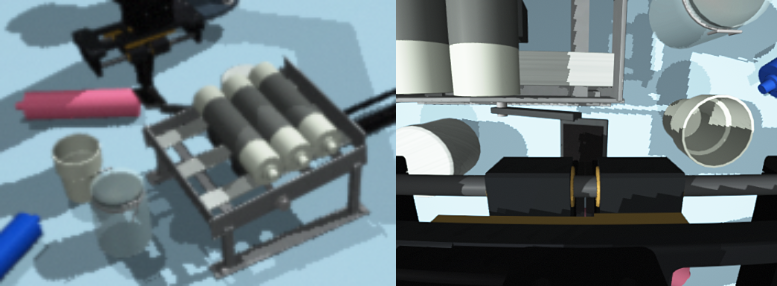

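The fingertips are over the plate at about (585,135) in the right-hand picture, clear of everything else. Next is the press, following the plate's arc.

Request:
carry_out([
  [2,0,14,0,0,1,-1],
  [2,3,24,0,0,1,-1],
  [2,6,34,0,0,1,-1],
  [2,8,44,0,0,1,-1],
  [2,9,52,0,0,1,-1],
  [2,10,58,0,0,1,-1],
  [2,10,60,0,0,1,-1],
  [2,10,60,0,0,1,-1],
])

```text
time: 3.18
position: [0.4947, -0.1805, 0.0928]
tool_rot: [0.993, 0.121, 0.0, 0.0]
ft_force: [1.3, -3.9, 4.3]
grip_width: 0.0009
```

Run:
```python
from h import *
o=robot.get_obs();print(o["time"],o["position"],o["tool_rot"],o["ft_force"],o["joint_velocities"].round(2),o["grip_width"])
ims=[robot.camera(n)["pixels"][:,:,::-1] for n in("scene","wrist")]
cv2.imwrite("pics/s4.png",np.hstack([cv2.resize(ims[0][140:270,130:310],None,fx=2.2,fy=2.2*1),cv2.resize(ims[1],(381,286))]))
```

```text
3.175 [ 0.49470392 -0.18050288  0.09283553] [9.92613586e-01 1.21318798e-01 1.32078538e-04 7.31694791e-06] [ 1.27405965 -3.90280216  4.28401288] [ 0.   -0.    0.    0.01  0.01 -0.  ] 0.0008976109314419343
```

View pics/s4.png

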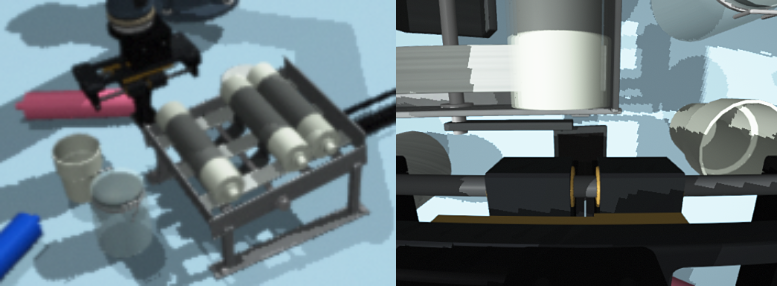

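Cartridge 1 has rolled into the tray area, centred at about (205,150). The force is only about 5 N, so the plate may not be at its end stop yet. I'll press a little further.

Request:
carry_out([
  [0,0,2,0,0,0,-1],
  [0,0,3,0,0,0,-1],
  [0,0,4,0,0,0,-1],
  [0,0,4,0,0,0,-1],
])

```text
time: 3.78
position: [0.4947, -0.1803, 0.0889]
tool_rot: [0.993, 0.121, 0.0, -0.0]
ft_force: [-1.0, -4.5, 3.6]
grip_width: 0.0007
```

```bash
cat > look.py <<'E'
from h import *
import sys
o=robot.get_obs();print(o["time"],o["position"],o["ft_force"])
ims=[robot.camera(n)["pixels"][:,:,::-1] for n in("scene","wrist")]
cv2.imwrite(sys.argv[1],np.hstack([cv2.resize(ims[0][140:270,130:310],None,fx=2.2,fy=2.2*1),cv2.resize(ims[1],(381,286))]))
E
python3 look.py pics/s5.png
```

```text
3.775 [ 0.49470603 -0.18029397  0.08892023] [-1.03214523 -4.47053381  3.5710043 ]
```

View pics/s5.png

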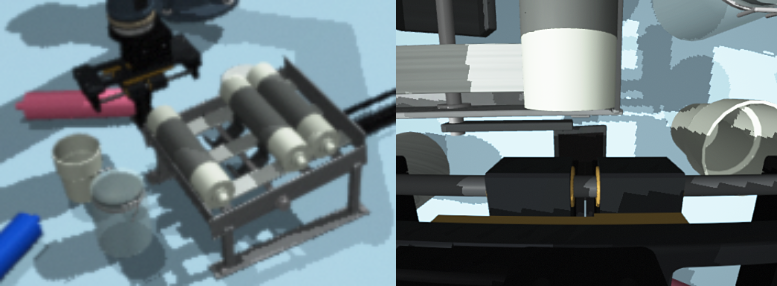

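The force is still low and there's no hard stop yet, though the cartridge has reached the lip. I'll go a bit deeper.

Request:
carry_out([
  [0,0,1,0,0,0,-1],
  [0,0,2,0,0,0,-1],
  [0,0,3,0,0,0,-1],
  [0,0,3,0,0,0,-1],
])

```text
time: 4.38
position: [0.4948, -0.1803, 0.0873]
tool_rot: [0.993, 0.121, 0.0, 0.0]
ft_force: [-2.5, -4.6, 14.5]
grip_width: 0.0007
```

```bash
python3 look.py pics/s6.png
```

```text
4.375 [ 0.49480615 -0.18032963  0.08726158] [-2.52870888 -4.55695087 14.49865618]
```

View pics/s6.png

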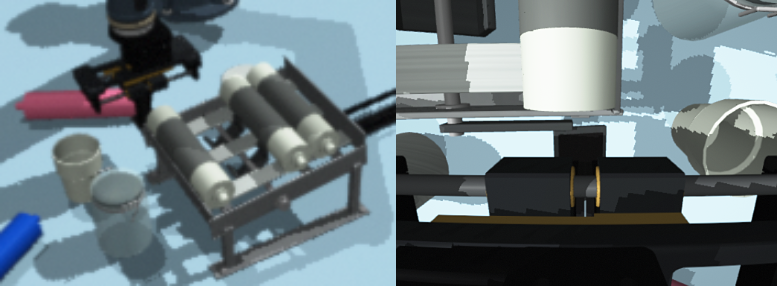

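The force jumped to 14.5 N at z = 0.087, so the plate is at its end stop. I'll hold it there and check that the cartridge lies still.

Request:
carry_out([
  [0,0,0,0,0,0,-1],
  [0,0,0,0,0,0,-1],
  [0,0,0,0,0,0,-1],
  [0,0,0,0,0,0,-1],
  [0,0,0,0,0,0,-1],
  [0,0,0,0,0,0,-1],
  [0,0,0,0,0,0,-1],
  [0,0,0,0,0,0,-1],
])

```text
time: 5.48
position: [0.4948, -0.1803, 0.0877]
tool_rot: [0.993, 0.121, 0.0, 0.0]
ft_force: [-0.7, -4.5, 7.5]
grip_width: 0.0004
```

Run:
```python
from h import *
o=robot.get_obs();print(o["time"],o["position"],o["ft_force"])
a=robot.camera("wrist")["pixels"]
for i in range(9): b=robot.camera("wrist")["pixels"]
s=robot.camera("top");
print("diff",(cv2.absdiff(a,b).max(2)>12).sum(),robot.get_obs()["ft_force"])
cv2.imwrite("pics/w7.png",b[:,:,::-1]);
cv2.imwrite("pics/t7.png",cv2.resize(s["pixels"][110:250,205:365,::-1],None,fx=4,fy=4))
print(proj(s,[.498,-.167,.133]))
```

```text
5.475 [ 0.4947547  -0.18029043  0.08765493] [-0.67161671 -4.48521936  7.45895506]
diff 3 [-1.85151577 -3.35161569  7.5458439 ]
[307.42515885 200.32938079]
```

View pics/t7.png

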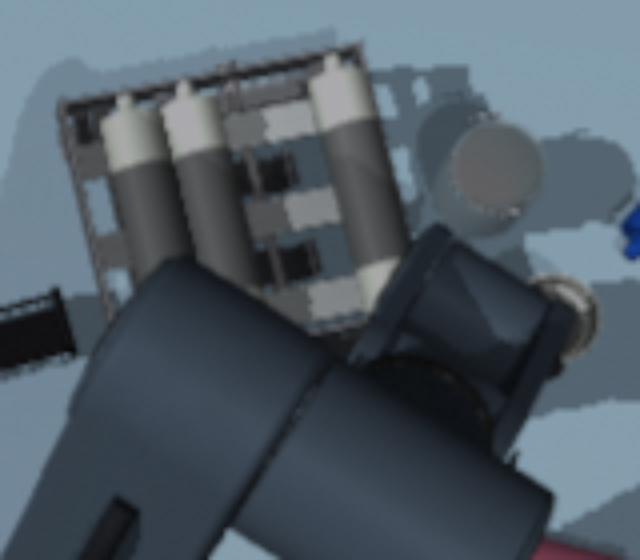

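View pics/w7.png

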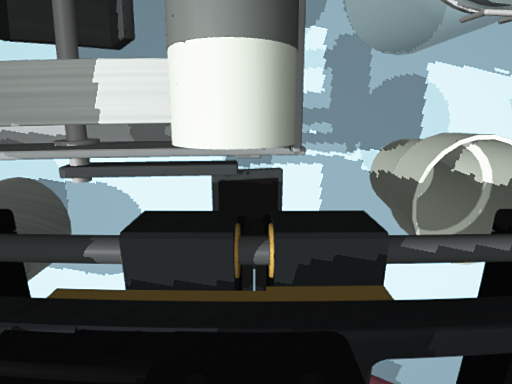

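Cartridge 1 lies still against the lip and the two others are held behind the gate. I'll lift straight up briskly so the plate springs back.

Request:
carry_out([
  [0,-2,-20,0,0,0,-1],
  [0,-5,-45,0,0,0,-1],
  [0,-6,-75,0,0,0,-1],
  [0,-6,-105,0,0,0,-1],
  [0,-6,-130,0,0,0,-1],
  [0,-6,-135,0,0,0,-1],
])

```text
time: 6.78
position: [0.493, -0.1731, 0.223]
tool_rot: [0.993, 0.121, 0.001, -0.001]
ft_force: [-0.7, 0.6, -0.7]
grip_width: 0.0004
```

```bash
python3 look.py pics/s8.png
```

```text
6.775 [ 0.49300132 -0.1731162   0.22300612] [-0.66638232  0.60216375 -0.72513764]
```

View pics/s8.png

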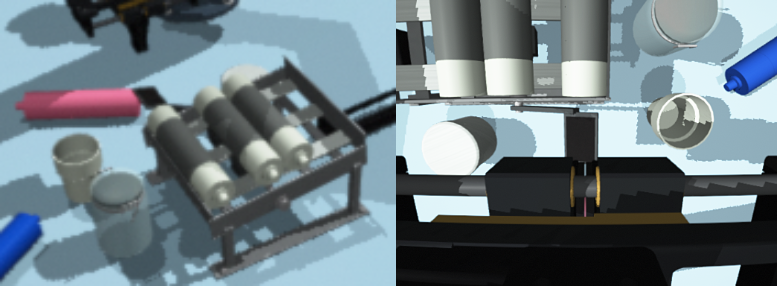

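The next two cartridges have rolled forward and the plate is back up. I'll move clear and check.

Request:
carry_out([
  [-30,0,-10,0,0,0,-1],
  [-70,10,-20,0,0,0,-1],
  [-110,50,-20,0,0,0,-1],
  [-135,95,-20,0,0,0,-1],
  [-160,140,-20,0,0,0,-1],
  [-185,185,-20,0,0,0,-1],
  [-200,220,-20,0,0,0,-1],
  [-200,220,-20,0,0,0,-1],
])

```text
time: 7.88
position: [0.3504, -0.4368, 0.2393]
tool_rot: [0.993, 0.12, -0.0, -0.002]
ft_force: [0.5, 0.1, -0.5]
grip_width: 0.0003
```

Run:
```python
from h import *
o=robot.get_obs();print(o["time"],o["position"],o["ft_force"])
a=robot.camera("top")["pixels"]
for i in range(10):c=robot.camera("top");b=c["pixels"]
print("diff",(cv2.absdiff(a,b)[110:250,205:365].max(2)>12).sum())
s=robot.camera("scene")["pixels"]
z=lambda p,f:cv2.resize(p[:,:,::-1],None,fx=f,fy=f)
cv2.imwrite("pics/t9.png",cv2.resize(b[110:250,205:365,::-1],(800,595),interpolation=cv2.INTER_CUBIC))
cv2.imwrite("pics/s9.png",z(s[140:270,130:310],4))
g=lambda a,b:(205+a/5,110+b/4.25)
for nm,u,v,zz in[("cup",690,338,.092),("jar",622,190,.12),("tin",232,492,.076)]:print(nm,g(u,v))
im0=cv2.imread("pics/top0.png")[:,:,::-1];d=(cv2.absdiff(im0,b).max(2)>40);d=d[100:260,100:420]
cv2.imwrite("pics/d9.png",cv2.resize(d.astype(np.uint8)*255,None,fx=2,fy=2))
```

```text
7.875 [ 0.35037685 -0.43678913  0.23925648] [ 0.45232819  0.05759551 -0.48371041]
diff 400
cup (343.0, 189.52941176470588)
jar (329.4, 154.70588235294116)
tin (251.4, 225.76470588235293)
```

View pics/t9.png

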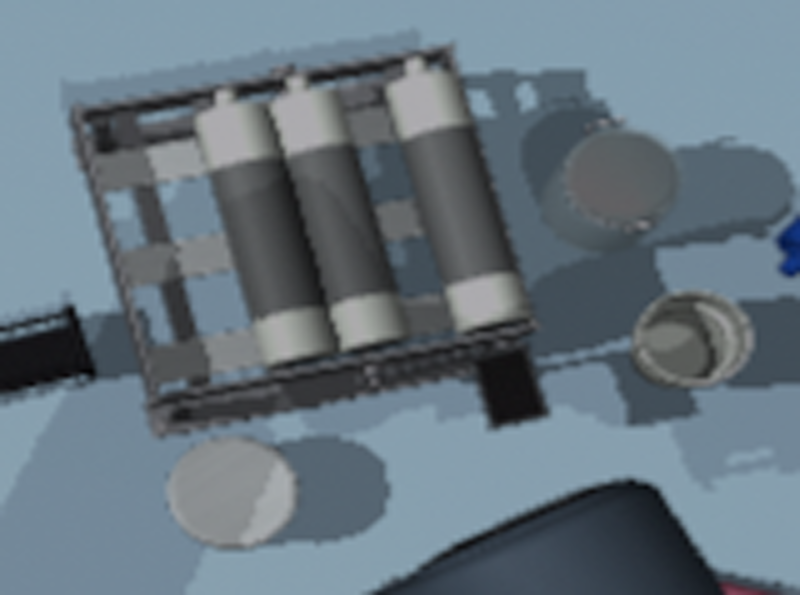

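View pics/s9.png

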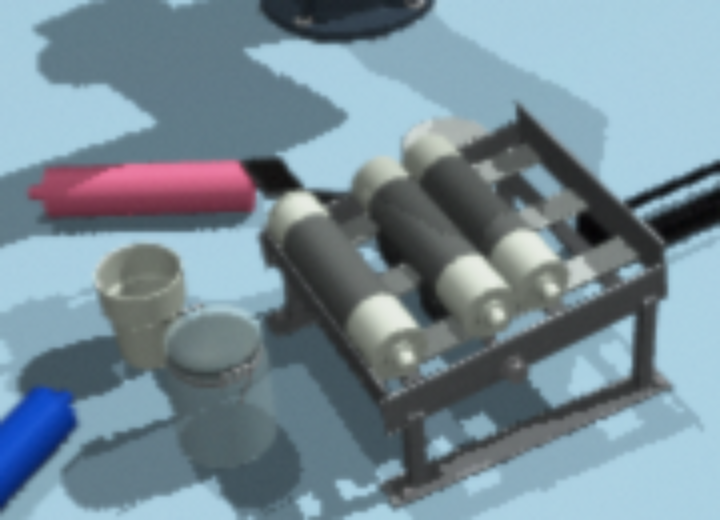

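View pics/d9.png

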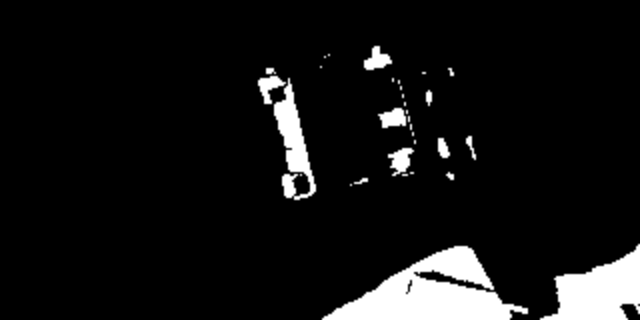

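The difference picture shows changes only at the third place and the tray, apart from the arm and shadows. One cartridge is in the tray, the second is at the stop, the third is behind it, and the plate is up. The bystanders haven't moved.

Run:
```python
from h import *
a=robot.camera("scene")["pixels"]
for i in range(6):b=robot.camera("scene")["pixels"]
print("diff",(cv2.absdiff(a,b)[150:270,190:310].max(2)>12).sum(),robot.get_obs()["joint_velocities"].round(3))
print(robot.hand_in())
```

```text
diff 9 [-0.     0.002  0.001  0.    -0.     0.001]
the job is handed in; nothing more can be done
None
```

I pressed the plate down with the closed fingertips, and one cartridge rolled into the pick tray. The job was handed in at about 9 s of the 32 s allowed.

- **Press:** The plate reached its end stop at a TCP height of 0.087 m. The force I read there was about 15 N, later settling to 7.5 N. I kept it down until two wrist pictures about half a second apart showed the first cartridge lying still.
- **Release:** I lifted straight up so the plate sprang back, then moved the arm clear.
- **Last checks:** The top view showed one cartridge against the tray lip, the next at the front stop and the third behind it, with the plate back in its rest position. Compared with the first picture, the tin, jar, cup and caulk frame had not moved. The wrist force read about zero after the retreat.
- **One check disagreed at first:** The top-view stillness check just after the retreat showed 400 changed pixels. The arm may still have been settling and moving its shadow, but I did not confirm that. A repeat in the scene view just before hand-in showed only 9.

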